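# Press the loupe barrel into the felt-lined V cradle

## Robot

A 7-joint arm with a two-finger parallel gripper is mounted at the origin on the work surface. World frame = base frame: x ahead of the robot, y to its left, z up, the work surface at z = 0. Lengths are in m, angles in rad, forces in N, time in s.
With the tool pointing down it reaches from about 0.375 to 0.925 m from the base axis. Payload 3.1 kg.
Tool frame: the origin (TCP) lies on the centre line of the jaws, within the pads' length; the fingertips stand 22 mm ahead of it and the grasp point (between the pads) lies 3 mm ahead of it; z points along the fingers, y is the line along which they close (so a half turn about z gives the same grasp; the last joint's range is limited). The gripper opens to 85 mm and grips with 20 to 120 N. Pads are 22 mm wide; open, the fingers measure 114 mm over their backs; the gripper's body (76 mm by 85 mm) begins 54 mm behind the grasp point. The pads swing forward as they close: fully open they stand 13 mm farther back than shut.
Start: joints at [1.085, 0.383, 0.044, 1.598, -0.018, 1.161, -0.05], TCP at [0.246, -0.602, 0.253] pointing down, gripper open.
Joint ranges: [-2.61, 2.61], [-0.41, 2.15], [-1.48, 1.57], [0, 2.5], [-1.57, 4.71], [0.05, 1.97], [-2.85, 2.85]. Speed limits (rad/s): [2.79, 2.79, 3.14, 3.14, 3.14, 3.14, 3.14].

## Interface

Orientations are given as a 3x3 rotation matrix whose columns are the frame's x, y, z axes.
In Python, from station import r, viewer gives the robot as it stands.
- The arm moves only by the tool play_rows, never from a script. Its arguments are lists of equal length, an entry for each row: "translation": the shift along the world's x, y, z as a fraction of full scale, a list of three; "dr": the turn, a rotation vector about the world's x, y, z as a fraction of full scale, a list of three; "grip": the closure, from 0 (fully open) to 1 (shut). A call has 1 to 10 rows; each row shifts and turns the commanded pose from where the row before left it; what a row does not reach is not made up. Full scale, the value 1, is 40 mm for a shift and 10 degrees for a turn. A row lasts 1/8 s, in which the tool goes at most 62.5 mm and 10.7 degrees, less where a joint would pass 70% of its speed; a pose out of reach is approached as far as the arm can. A call with a number of a shift or a turn outside -1 to 1 is refused whole. A call with a gripper value outside its range is refused whole. The fingers move at their own pace and stop on an object; "squeeze" is the grip in N (left out, the last holds). Time passes only in rows, so rows that do not move let the fingers close. It gives the time, the measured TCP pose, the force, the opening and the grip force at its end, in the units of the state.
- r.read_state(): the state, without advancing time (a new reading comes with each control period).
- viewer.grab_frame(name): name is "side" or "top"; returns the picture (400x640x3 uint8, red, green, blue); there is no depth.
- viewer.get_calibration(name): a dict with "fovy" (degrees; the focal length in pixels is half the picture's height over the tangent of half this angle, whatever the lens; pixels are square), "cx", "cy" (the principal point, pixels), "position" and "rotation" of the camera in the world. Camera axes: x right, y up, looking along -z (the intrinsics and any distortion apply to the point x, -y, -z); pixel columns grow to the right and rows downward; lengths in m; the calibration is good to about 2 mm. A picture is of the moment at which its call begins. get_calibration takes no time and is no camera call.
- r.job_done(): hands the job in; it is judged then, once.
The state is a dict: "time_s": time; "joint_positions": joint angles; "dq": joint speeds; "effort": joint torques, N m; "tool_pos": TCP position; "tool_rot": TCP orientation; "force": force on the tool from outside, world axes, zero at the start; "moment": the same for the moment, N m; "gripper_width": finger opening in m; "finger_force": force on a finger pad.
Only numpy, scipy, OpenCV 4.12 (cv2) and the standard library are available. Lean on these libraries where they do the work, as an engineer would, in place of code of your own. Each camera call takes 0.05 s, during which the arm holds its last target. There are 200 camera calls.

## Task

Lift the loupe off its wooden rest and lay its plain metal barrel along the felt-lined V of the sprung cradle, about centred, either way round, so that it bears on both sloping faces. Then push the loupe gently down until the cradle has sunk about half of its 10 mm spring travel, never all the way to its stop, and finish while still holding it pressed there, so that the new felt strips bond. Leave the glue jar, bowl, pencil pot and brush where they are.

Things in the scene. Friction and masses are not known exactly. Their poses are not given: they have to be found in the camera images.
- loupe: cylindrical magnifier, about 0.2 kg, lying on its side in the rest. Plain bare-metal barrel 46 mm in diameter, 70 mm long, with a black eyepiece collar 56 mm in diameter, 10 mm long at its +x end. Origin: on the axis, midway along the plain barrel. Its x axis is the cylinder's axis, towards the collar; it may roll, so y and z may point anywhere round it.
- rest: fixed low wooden block 50 x 43 x 20 mm (x, y, z) on the table with a shallow channel along its x axis: floor 14 mm above the table, two 6 mm high side rails. Narrower than the loupe, so fingers pass on both sides. Origin: centre of its underside. The loupe lies along it, its collar past the +x end, its axis 37 mm above the table.
- press: fixed base of the sprung cradle: dark steel plate 110 x 92 x 10 mm (x, y, z) with four guide posts at x = +-42, y = +-34 mm, tops 46 mm above the table. The V runs along its x axis. Origin: centre of the underside, on the table.
- carriage (a joint): how far the aluminium V carriage has sunk, m: 0 = up, 0.010 = on its stop. It moves straight down on springs. With only the loupe lying in it it stays at 0; it then starts to sink at about 2 N of push and takes 1 N more per mm (about 7 N at half travel, 12 N at the stop). It is a 100 x 84 x 8 mm plate, top 36 mm above the table at joint 0, carrying the V.
- v_seat (a point): point on the carriage (sinks with it) where the loupe's origin lies when it is seated: 72.5 mm above the table at joint 0, over the V's middle; x axis along the V, z up. The V is 44 mm long, 90 degrees, 42 mm wide over its outer faces (narrower than the loupe, so fingers pass on both sides); its bottom line is 32.5 mm and its upper edges 14 mm below this point.
- v_left (a point): middle of the felt-lined sloping face of the V on its +y side; the face is 44 mm along the V and 26 mm up the slope, and is part of the carriage.
- v_right (a point): middle of the felt-lined sloping face of the V on its -y side; the face is 44 mm along the V and 26 mm up the slope, and is part of the carriage.
- glue_jar: white glue jar, 66 mm in diameter, 130 mm tall, standing to one side. Origin: centre of its underside. Leave alone.
- bowl: white ceramic bowl, 110 mm in diameter, 55 mm tall. Origin: centre of its underside. Leave alone.
- pencil_pot: white ceramic pot 72 mm in diameter, 90 mm tall, with pencils reaching to 175 mm. Origin: centre of its underside. Leave alone.
- brush: flat glue brush with a wooden handle, lying on the table, about 200 mm long. Origin: on the table under it. Leave alone.
Mind the look-alikes: they are no part of the job. What is shaped like the press but pink is not meant. Leave any orange look-alike of the loupe alone.

How it is judged:
By the outcome, as a careful person would: the job done as asked, in the order asked, and still so for the second after the job is handed in, while the arm keeps its last pose, push and grip.
It also fails if it takes over 50 s, if anything falls off the work surface, if the arm or the gripper's body presses on something with over 40 N, if the wrist force passes 120 N, or if a joint passes its speed limit or range.

## Working session

There is one attempt and no reset: what is moved stays moved. The work goes in short steps, Python scripts to look and compute and a tool call to move; the robot and the scene stay as the last step left them, time stands still between calls to the robot, and variables do not carry over. Pictures are saved under pics/ and viewed, at most 10 in all, crops included, and the job is handed in when it is done.

Besides the shell and the picture viewer there is one more tool, called by a JSON object that holds its "name" and its "arguments". play_rows: Moves the arm, as the interface text tells. Shift numbers are shares of 40 mm and turn numbers shares of 10 degrees, none past 1 either way. Its arguments: {"type":"object","properties":{"translation":{"type":"array"},"dr":{"type":"array"},"grip":{"type":"array"},"squeeze":{"type":"number"}},"required":["translation","dr","grip"]}

```bash
mkdir -p pics; python3 - <<'E'
from station import r, viewer
import cv2
for n in("side","top"):
    f=viewer.grab_frame(n); cv2.imwrite(f"pics/{n}0.png",f[:,:,::-1]); print(n,viewer.get_calibration(n))
s=r.read_state(); print(s)
E
```

```text
side {'fovy': 53.70792150675838, 'cx': 316.86632027313016, 'cy': 193.75730970480575, 'position': array([0.15011944, 0.62755223, 0.79545509]), 'rotation': array([[-0.84937281,  0.38280988, -0.36334889],
       [-0.52735914, -0.58762608,  0.61366761],
       [ 0.02140474,  0.71284794,  0.7009919 ]])}
top {'fovy': 56.79464644886907, 'cx': 321.91351547820796, 'cy': 201.39683155038477, 'position': array([ 0.32858614, -0.00478768,  1.12234013]), 'rotation': array([[ 0.0854134 ,  0.97370111, -0.21121244],
       [-0.99634497,  0.0837107 , -0.01700662],
       [ 0.00112137,  0.21189304,  0.97729222]])}
{'time_s': 0.1, 'joint_positions': array([ 1.08517611,  0.38376795,  0.04381738,  1.59943284, -0.01792004,
        1.16121403, -0.04988231]), 'dq': array([-0.00114036, -0.00157669,  0.00025228, -0.00200403,  0.00036397,
        0.00057675,  0.00026644]), 'effort': array([ 2.98078834e-03, -4.34728289e+01,  1.02941707e+00, -2.50454378e+01,
        1.08559651e-02,  5.48643846e-03,  1.51725101e-05]), 'tool_pos': array([ 0.24552017, -0.60096677,  0.25199554]), 'tool_rot': array([[ 9.25695012e-01,  3.78269373e-01, -1.01320058e-03],
       [ 3.78270716e-01, -9.25692382e-01,  2.20887894e-03],
       [-1.02360812e-04, -2.42801232e-03, -9.99997047e-01]]), 'force': array([-0.67243175, -0.02223532, -0.35008364]), 'moment': array([ 0.00134205, -0.022924  ,  0.02365562]), 'finger_force': 0.0, 'gripper_width': 0.08527481705464972}
```

View pics/side0.png

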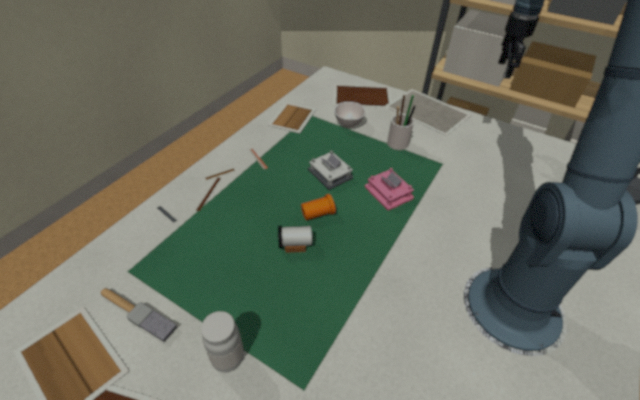

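View pics/top0.png

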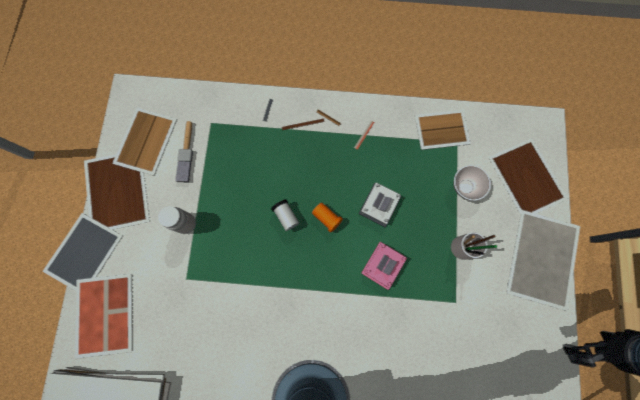

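The side picture shows the white/metal loupe at (296,237), the orange look-alike at (319,208), the grey press at (331,168) and the pink one at (390,187). In the top picture they are at (286,215), (327,217), (381,203) and (385,265).

```bash
python3 - <<'E'
import cv2,numpy as np
s=cv2.imread('pics/side0.png');t=cv2.imread('pics/top0.png')
a=cv2.resize(s[140:260,260:360],None,fx=4,fy=4,interpolation=cv2.INTER_CUBIC)
b=cv2.resize(t[170:245,262:412],None,fx=2.66,fy=2.66,interpolation=cv2.INTER_CUBIC)
b=cv2.resize(t[170:245,262:412],(800,400),interpolation=cv2.INTER_CUBIC)
cv2.imwrite('pics/c1.png',a);cv2.imwrite('pics/c2.png',b)
E
```

```text
(no output)
```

View pics/c1.png

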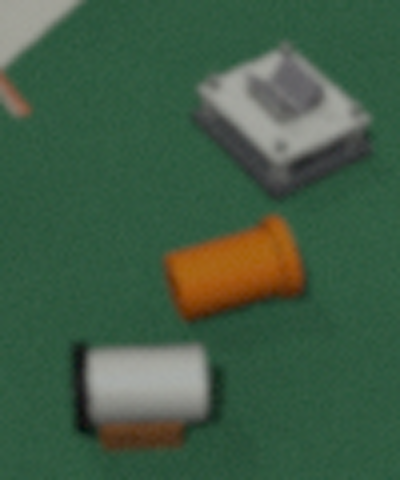

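View pics/c2.png

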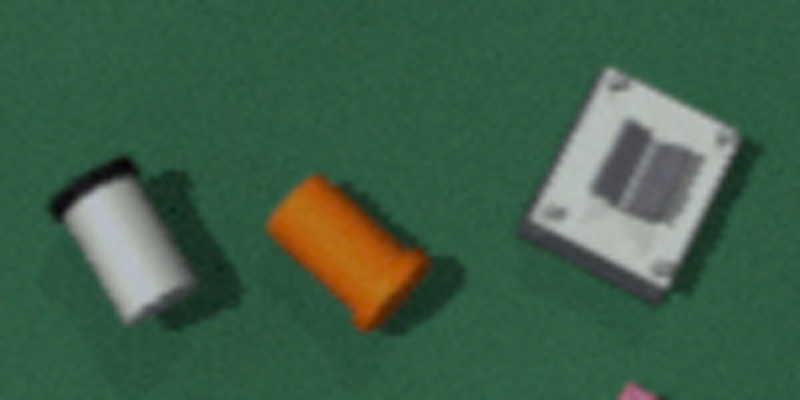

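The crops show the black collar at the loupe's upper-left end in the top view, around crop (95,185). The V's valley runs from crop (625,205) to (655,145), along the press's longer side. The white carriage plate's corners are at about (605,70), (740,135), (660,290) and (525,225).

```bash
cat > h.py <<'E'
import numpy as np,cv2
from station import r,viewer
def cast(n,px,z):
    c=viewer.get_calibration(n);f=200/np.tan(np.radians(c['fovy'])/2)
    px=np.atleast_2d(px).astype(float)
    d=np.c_[(px[:,0]-c['cx'])/f,-(px[:,1]-c['cy'])/f,-np.ones(len(px))]@c['rotation'].T
    p=c['position'];return p+d*((z-p[2])/d[:,2])[:,None]
def biggest(m,roi):
    k=np.zeros(m.shape,np.uint8);x0,y0,x1,y1=roi;k[y0:y1,x0:x1]=255
    cs,_=cv2.findContours((m.astype(np.uint8)*255)&k,cv2.RETR_EXTERNAL,cv2.CHAIN_APPROX_NONE)
    return max(cs,key=cv2.contourArea)
def rect(P): # mm metric rectangle
    (c,s,a)=cv2.minAreaRect((P[:,:2]*1000).astype(np.float32));b=cv2.boxPoints((c,s,a))
    e=[b[1]-b[0],b[2]-b[1]];l=max(e,key=np.linalg.norm)
    return np.round(c,1),np.round(s,1),round(np.degrees(np.arctan2(l[1],l[0]))%180,1)
def masks(n,f):
    h=cv2.cvtColor(cv2.GaussianBlur(cv2.resize(f,None,fx=4,fy=4,interpolation=cv2.INTER_CUBIC),(0,0),2),cv2.COLOR_RGB2HSV)
    return h
E
python3 - <<'E'
from h import *
R={'top':((265,190,312,240),(352,175,408,232)),'side':((270,215,325,262),(303,145,357,190))}
for n in('side','top'):
    f=cv2.imread(f'pics/{n}0.png')[:,:,::-1].copy();h=masks(n,f)
    for w,roi in zip(('loupe','press'),R[n]):
        roi=[4*v for v in roi]
        S,V=h[...,1].astype(int),h[...,2].astype(int)
        m={'bright':(S<70)&(V>105)}
        if w=='loupe': m['collar']=(V<45)
        for k,mm in m.items():
            c=biggest(mm,roi)[:,0]/4-.375
            z=.036 if w=='press' else .037
            print(n,w,k,cv2.minAreaRect(c.astype(np.float32)),rect(cast(n,c,z)))
            if k=='bright':
                print(' plate corners',np.round(cast(n,cv2.boxPoints(cv2.minAreaRect(c.astype(np.float32))),z)[:,:2],4).tolist())
E
```

```text
side loupe bright ((296.45330810546875, 234.63035583496094), (17.288434982299805, 30.141536712646484), 88.21009063720703) (array([509.6, 113.2]), array([74.9, 55.3]), np.float32(35.3))
 plate corners [[0.5568, 0.1126], [0.4947, 0.0688], [0.4639, 0.1148], [0.5237, 0.1568]]
side loupe collar ((279.66046142578125, 237.2919921875), (22.271696090698242, 4.321835994720459), 82.17092895507812) (array([540. , 142.3]), array([10.4, 70.4]), np.float32(131.5))
side press bright ((330.4623107910156, 165.41680908203125), (37.44184494018555, 25.16617774963379), 42.0390625) (array([ 574.5, -162.2]), array([ 92.1, 109.3]), np.float32(158.5))
 plate corners [[0.6364, -0.137], [0.6414, -0.2431], [0.5108, -0.1846], [0.5127, -0.0883]]
top loupe bright ((284.8094787597656, 216.09632873535156), (24.68010902404785, 14.323934555053711), 59.6567497253418) (array([509.4, 120.4]), array([74.9, 42.6]), np.float32(36.0))
 plate corners [[0.5271, 0.1595], [0.5523, 0.1251], [0.4912, 0.0814], [0.4666, 0.1156]]
top loupe collar ((278.7131042480469, 204.26634216308594), (4.25665807723999, 17.607954025268555), 60.68999481201172) (array([543.3, 142.3]), array([13.1, 52.5]), np.float32(125.1))
top press bright ((380.7750244140625, 202.57501220703125), (29.06888198852539, 33.317413330078125), 26.56505012512207) (array([ 575.5, -162.4]), array([ 86.6, 103.2]), np.float32(157.3))
 plate corners [[0.544, -0.1028], [0.64, -0.1421], [0.6061, -0.2225], [0.5115, -0.1821]]
```

{"name": "play_rows", "arguments": {"translation": [[0.33,0.9,0],[0.33,0.9,0],[0.33,0.9,0],[0.33,0.9,0],[0.33,0.9,0],[0.33,0.9,0],[0.33,0.9,0],[0.33,0.9,0],[0.33,0.9,0],[0.33,0.9,0]], "dr": [[0,0,0.0665],[0,0,0.0665],[0,0,0.0665],[0,0,0.0665],[0,0,0.0665],[0,0,0.0665],[0,0,0.0665],[0,0,0.0665],[0,0,0.0665],[0,0,0.0665]], "grip": [0,0,0,0,0,0,0,0,0,0], "squeeze": 60}}

```text
time_s: 1.35
tool_pos: [0.3777, -0.2403, 0.2529]
tool_rot: [[0.876, 0.483, -0.001], [0.483, -0.876, 0.0], [-0.0, -0.001, -1.0]]
force: [-0.0, -0.2, -0.3]
gripper_width: 0.0851
finger_force: 0.0
```

{"name": "play_rows", "arguments": {"translation": [[0.33,0.9,0],[0.33,0.9,0],[0.33,0.9,0],[0.33,0.9,0],[0.33,0.9,-0.3],[0.33,0.9,-0.3],[0.33,0.9,-0.4],[0.33,0.9,-0.5],[0.33,0.9,-0.5],[0.33,0.9,-0.5]], "dr": [[0,0,0.0665],[0,0,0.0665],[0,0,0.0665],[0,0,0.0665],[0,0,0.0665],[0,0,0.0665],[0,0,0.0665],[0,0,0.0665],[0,0,0.0665],[0,0,0.0665]], "grip": [0,0,0,0,0,0,0,0,0,0]}}

```text
time_s: 2.6
tool_pos: [0.5099, 0.119, 0.1523]
tool_rot: [[0.814, 0.581, -0.001], [0.581, -0.814, -0.0], [-0.001, -0.0, -1.0]]
force: [0.9, -0.3, 0.3]
gripper_width: 0.0853
finger_force: 0.0
```

{"name": "play_rows", "arguments": {"translation": [[0,0,-0.5],[0,0,-0.5],[0,0,-0.5],[0,0,-0.5],[0,0,-0.4],[0,0,-0.4],[0,0,0]], "dr": [[0,0,0],[0,0,0],[0,0,0],[0,0,0],[0,0,0],[0,0,0],[0,0,0]], "grip": [0,0,0,0,0,0,0]}}

```text
time_s: 3.48
tool_pos: [0.5087, 0.1179, 0.0398]
tool_rot: [[0.814, 0.581, -0.003], [0.581, -0.814, -0.001], [-0.003, -0.001, -1.0]]
force: [-0.8, -0.4, -0.6]
gripper_width: 0.0854
finger_force: 0.0
```

```bash
python3 - <<'E'
from station import r, viewer
import cv2
a=viewer.grab_frame("side")[180:290,240:370,::-1];b=viewer.grab_frame("top")[170:260,240:350,::-1]
cv2.imwrite('pics/g1.png',cv2.hconcat([cv2.resize(a,(400,340),interpolation=2),cv2.resize(b,(400,340),interpolation=2)]))
s=r.read_state();print(s['tool_pos'],s['force'])
E
```

```text
[0.5100733  0.11848966 0.04137146] [0.62605354 0.33751584 0.09098388]
```

View pics/g1.png

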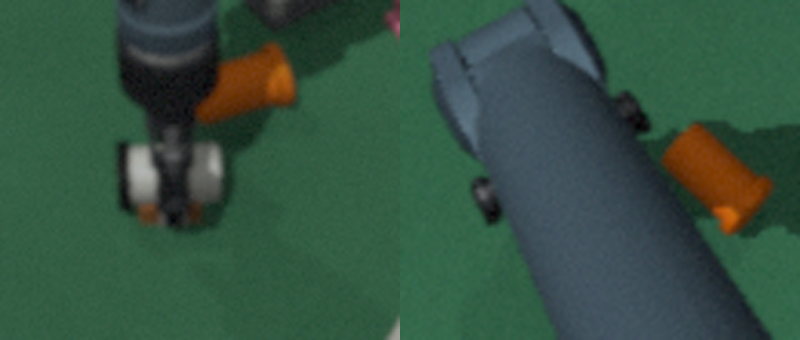

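The finger (crop x ≈ 173) stands midway along the barrel, which spans 128–222. The orange part is clear, so I'll close the gripper and lift.

{"name": "play_rows", "arguments": {"translation": [[0,0,0],[0,0,0],[0,0,0],[0,0,0],[0,0,0],[0,0,0],[0,0,0],[0,0,0]], "dr": [[0,0,0],[0,0,0],[0,0,0],[0,0,0],[0,0,0],[0,0,0],[0,0,0],[0,0,0]], "grip": [0.3,0.5,1,1,1,1,1,1], "squeeze": 60}}

```text
time_s: 4.58
tool_pos: [0.5103, 0.1193, 0.0423]
tool_rot: [[0.813, 0.582, 0.001], [0.582, -0.813, 0.001], [0.002, 0.0, -1.0]]
force: [-1.3, 0.7, 5.8]
gripper_width: 0.0444
finger_force: 61.0
```

{"name": "play_rows", "arguments": {"translation": [[0,0,0.2],[0,0,0.5],[0,0,0.5],[0,0,0.5],[0,0,0.8],[0,0,0.5],[0,0,0]], "dr": [[0,0,0],[0,0,0],[0,0,0],[0,0,0],[0,0,0],[0,0,0],[0,0,0]], "grip": [1,1,1,1,1,1,1]}}

```text
time_s: 5.45
tool_pos: [0.5117, 0.1188, 0.1642]
tool_rot: [[0.814, 0.581, 0.006], [0.581, -0.814, 0.001], [0.005, 0.003, -1.0]]
force: [0.5, -0.4, -2.5]
gripper_width: 0.0444
finger_force: 61.5
```

{"name": "play_rows", "arguments": {"translation": [[0.16,-0.7,0],[0.16,-0.7,0],[0.16,-0.7,0],[0.16,-0.7,0],[0.16,-0.7,0],[0.16,-0.7,0],[0.16,-0.7,0],[0.16,-0.7,0],[0.16,-0.7,0],[0.16,-0.7,0]], "dr": [[0,0,-0.58],[0,0,-0.58],[0,0,-0.58],[0,0,-0.58],[0,0,-0.58],[0,0,-0.58],[0,0,-0.58],[0,0,-0.58],[0,0,-0.58],[0,0,-0.58]], "grip": [1,1,1,1,1,1,1,1,1,1]}}

```text
time_s: 6.7
tool_pos: [0.5725, -0.1654, 0.1599]
tool_rot: [[0.921, -0.391, -0.003], [-0.391, -0.921, -0.0], [-0.002, 0.002, -1.0]]
force: [0.0, 0.4, -2.6]
gripper_width: 0.0441
finger_force: 61.7
```

{"name": "play_rows", "arguments": {"translation": [[0,0,-0.4],[0,0,-0.4],[0,0,0]], "dr": [[0,0,0],[0,0,0],[0,0,0]], "grip": [1,1,1]}}

```text
time_s: 7.08
tool_pos: [0.5711, -0.1601, 0.1261]
tool_rot: [[0.925, -0.381, -0.007], [-0.381, -0.925, 0.002], [-0.007, 0.0, -1.0]]
force: [-0.4, 0.7, -2.0]
gripper_width: 0.0445
finger_force: 61.6
```

```bash
python3 - <<'E'
from station import r, viewer
import cv2
f=viewer.grab_frame("side");cv2.imwrite('pics/side2.png',f[:,:,::-1])
g=viewer.grab_frame("top");cv2.imwrite('pics/top2.png',g[:,:,::-1])
a=f[100:200,280:390,::-1];b=g[150:250,330:440,::-1]
cv2.imwrite('pics/g2.png',cv2.hconcat([cv2.resize(a,(400,364),interpolation=2),cv2.resize(b,(400,364),interpolation=2)]))
s=r.read_state();print(s['tool_pos'],s['tool_rot'],s['force'],s['moment'])
E
```

```text
[ 0.57333275 -0.16033018  0.128473  ] [[ 9.24732691e-01 -3.80614268e-01 -1.49291669e-03]
 [-3.80613002e-01 -9.24733801e-01  1.06743467e-03]
 [-1.78683139e-03 -4.18868233e-04 -9.99998316e-01]] [ 0.03736281 -0.06454206 -1.53044555] [-0.00682134  0.03887857  0.02942038]
```

View pics/g2.png

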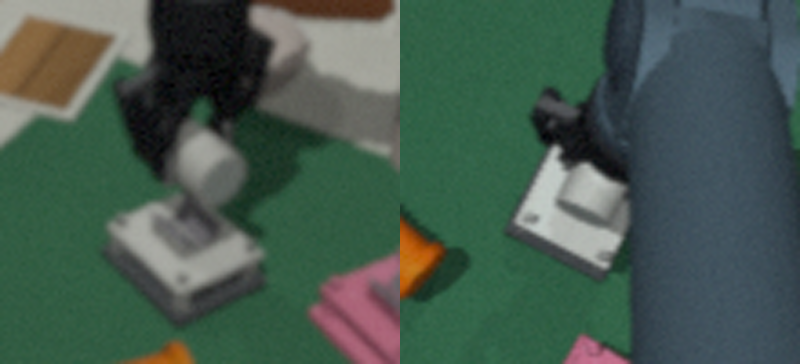

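The loupe is gripped mid-barrel and level above the V. Its free end face is centred near side crop (222,180), which is full-image (341,149.5). I'll check that point against the expected pose.

```bash
python3 - <<'E'
from h import *
P=[];F=[]
for i in range(8):
    f=viewer.grab_frame('side');s=r.read_state();P.append(s['tool_pos']);F.append(s['force'])
p=np.mean(P,0);print(p,np.std(P,0),np.mean(F,0))
u=np.array([.9247,-.3806,0]);e=p-.035*u;e[2]-=.0045
c=viewer.get_calibration('side');fl=200/np.tan(np.radians(c['fovy'])/2)
q=(e-c['position'])@c['rotation'];print('pred px of end',c['cx']+fl*q[0]/-q[2],c['cy']-fl*q[1]/-q[2])
h=masks('side',f);b=biggest((h[...,1]<70)&(h[...,2]>105),[4*v for v in(322,128,352,158)])[:,0]/4-.375
print('barrel bbox',b.min(0),b.max(0)); print(cast('side',[341,149.5],e[2]),e)
# V axis: press centre again, both views unoccluded earlier
d=np.array([.575,-.1623])-p[:2];print('dx,dy to press',d,'along/across',d@u[:2],d@[-u[1],u[0]])
E
```

```text
[ 0.57426829 -0.16130232  0.12981338] [0.0001598  0.00038682 0.00025008] [ 0.22013283 -0.31933885 -2.6967008 ]
pred px of end 339.3278034360581 147.2897756069788
barrel bbox [327.875 133.375] [343.125 149.625]
[[ 0.53323632 -0.14196273  0.12531338]] [ 0.54190379 -0.14798132  0.12531338]
dx,dy to press [ 0.00073171 -0.00099768] along/across 0.0010563309545750554 -0.0006440650312092286
```

```bash
python3 - <<'E'
from h import *
p=np.array([.57427,-.1613,.1298-.0045]);u=np.array([.9247,-.3806,0]);v=np.array([.3806,.9247,0]);w=np.array([0,0,1.])
out=[]
for n,(x0,y0) in(('side',(315,120)),('top',(360,185))):
    f=viewer.grab_frame(n)[:,:,::-1];k=10;W=40
    a=cv2.resize(f[y0:y0+W,x0:x0+W],(400,400),interpolation=2).copy()
    c=viewer.get_calibration(n);fl=200/np.tan(np.radians(c['fovy'])/2)
    for t in np.linspace(0,2*np.pi,24,endpoint=False):
        q=(p-.035*u+.023*(np.cos(t)*v+np.sin(t)*w)-c['position'])@c['rotation']
        x,y=c['cx']+fl*q[0]/-q[2],c['cy']-fl*q[1]/-q[2]
        cv2.circle(a,(int((x-x0+.5)*k),int((y-y0+.5)*k)),3,(0,0,255),-1)
    out.append(a)
cv2.imwrite('pics/g3.png',cv2.hconcat(out))
E
```

```text
(no output)
```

View pics/g3.png

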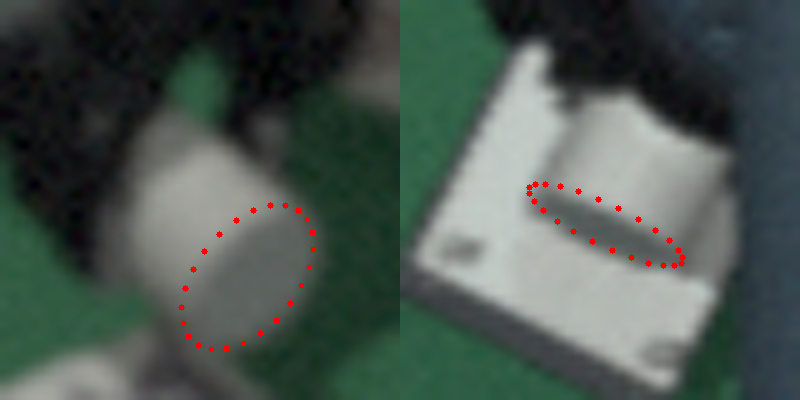

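The predicted end circle lies on the real end face to within half a pixel, about 1 mm towards −x of the tool. The grasp is therefore as expected. I'll correct slightly and descend.

{"name": "play_rows", "arguments": {"translation": [[0.04,-0.04,-0.3],[0,0,-0.4],[0,0,-0.3],[0,0,-0.2],[0,0,0],[0,0,0]], "dr": [[0,0,0],[0,0,0],[0,0,0],[0,0,0],[0,0,0],[0,0,0]], "grip": [1,1,1,1,1,1]}}

```text
time_s: 8.43
tool_pos: [0.5757, -0.1634, 0.0815]
tool_rot: [[0.924, -0.382, 0.001], [-0.382, -0.924, -0.0], [0.001, -0.0, -1.0]]
force: [0.5, 0.9, -2.5]
gripper_width: 0.0442
finger_force: 61.8
```

```bash
cat > av.py <<'E'
from h import *
S=[]
for i in range(6): viewer.grab_frame('side');S.append(r.read_state())
m=lambda k:np.round(np.mean([s[k] for s in S],0),4)
print(S[-1]['time_s'],m('tool_pos'),m('force'),m('moment'),m('gripper_width'),m('tool_rot')[:,0],m('tool_rot')[:,2])
E
python3 av.py
```

```text
8.725 [ 0.5757 -0.1635  0.0817] [ 0.1054 -0.5007 -2.4339] [-0.0034 -0.0092 -0.0077] 0.0444 [ 9.240e-01 -3.824e-01  9.000e-04] [ 8.e-04 -3.e-04 -1.e+00]
```

{"name": "play_rows", "arguments": {"translation": [[0,0,-0.05],[0,0,-0.05],[0,0,0],[0,0,0]], "dr": [[0,0,0],[0,0,0],[0,0,0],[0,0,0]], "grip": [1,1,1,1]}}

```text
time_s: 9.22
tool_pos: [0.5763, -0.1626, 0.0779]
tool_rot: [[0.924, -0.382, 0.002], [-0.382, -0.924, 0.001], [0.001, -0.001, -1.0]]
force: [-0.3, 1.8, 2.8]
gripper_width: 0.0443
finger_force: 61.8
```

```bash
python3 av.py
```

```text
9.525 [ 0.5763 -0.1626  0.0777] [1.2407 2.343  1.8611] [ 0.5526 -0.1598 -0.0568] 0.0444 [ 0.9242 -0.3819  0.0013] [ 1.7e-03  6.0e-04 -1.0e+00]
```

{"name": "play_rows", "arguments": {"translation": [[0,0,-0.05],[0,0,0],[0,0,0]], "dr": [[0,0,0],[0,0,0],[0,0,0]], "grip": [1,1,1]}}

```text
time_s: 9.9
tool_pos: [0.5763, -0.1627, 0.0757]
tool_rot: [[0.924, -0.382, 0.002], [-0.382, -0.924, 0.001], [0.001, -0.001, -1.0]]
force: [2.7, 4.8, 4.3]
gripper_width: 0.0443
finger_force: 62.1
```

```bash
python3 av.py
```

```text
10.2 [ 0.5763 -0.1627  0.0757] [2.635  4.6781 4.0439] [ 0.9548 -0.4133 -0.0992] 0.0444 [ 0.9242 -0.3819  0.0013] [ 1.7e-03  6.0e-04 -1.0e+00]
```

Lateral force along the V's +y direction means only the −y face bears. I'll back off, shift about 2 mm that way and try again.

{"name": "play_rows", "arguments": {"translation": [[0,0,0.1],[0.02,0.046,0],[0,0,-0.05],[0,0,0],[0,0,0]], "dr": [[0,0,0],[0,0,0],[0,0,0],[0,0,0],[0,0,0]], "grip": [1,1,1,1,1]}}

```text
time_s: 10.82
tool_pos: [0.5756, -0.1622, 0.077]
tool_rot: [[0.924, -0.383, -0.001], [-0.383, -0.924, -0.001], [-0.001, 0.001, -1.0]]
force: [0.2, 0.8, 2.8]
gripper_width: 0.0441
finger_force: 61.9
```

```bash
python3 av.py
```

```text
11.125 [ 0.5756 -0.1622  0.0771] [-0.1458  0.0766  2.2839] [ 0.0269  0.1317 -0.0451] 0.0444 [ 9.238e-01 -3.829e-01 -9.000e-04] [-1.2e-03 -6.0e-04 -1.0e+00]
```

{"name": "play_rows", "arguments": {"translation": [[0,0,-0.05],[0,0,0],[0,0,0]], "dr": [[0,0,0],[0,0,0],[0,0,0]], "grip": [1,1,1]}}

```text
time_s: 11.5
tool_pos: [0.5757, -0.1621, 0.0753]
tool_rot: [[0.924, -0.383, -0.001], [-0.383, -0.924, -0.001], [-0.001, 0.001, -1.0]]
force: [-3.0, -0.8, 4.9]
gripper_width: 0.0448
finger_force: 62.0
```

```bash
python3 av.py
```

```text
11.8 [ 0.5757 -0.1621  0.0752] [-2.7031 -1.4398  4.4495] [-0.3408  0.631  -0.0962] 0.0443 [ 9.238e-01 -3.828e-01 -8.000e-04] [-1.1e-03 -6.0e-04 -1.0e+00]
```

{"name": "play_rows", "arguments": {"translation": [[-0.018,-0.009,0],[0,0,-0.035],[0,0,-0.03],[0,0,0],[0,0,0]], "dr": [[0,0,0],[0,0,0],[0,0,0],[0,0,0],[0,0,0]], "grip": [1,1,1,1,1]}}

```text
time_s: 12.42
tool_pos: [0.5757, -0.1621, 0.0731]
tool_rot: [[0.924, -0.382, 0.0], [-0.382, -0.924, -0.0], [0.0, 0.0, -1.0]]
force: [-2.7, -0.9, 6.4]
gripper_width: 0.0445
finger_force: 62.2
```

```bash
python3 av.py; python3 - <<'E'
from station import viewer
import cv2
a=viewer.grab_frame("side")[140:200,295:365,::-1];b=viewer.grab_frame("top")[170:230,350:420,::-1]
cv2.imwrite('pics/g4.png',cv2.hconcat([cv2.resize(x,(400,343),interpolation=2) for x in(a,b)]))
E
```

```text
12.725 [ 0.5756 -0.1621  0.0731] [-3.0252 -1.6929  6.2205] [-0.3947  0.7374 -0.0924] 0.0443 [ 9.240e-01 -3.825e-01  3.000e-04] [ 2.e-04 -4.e-04 -1.e+00]
```

View pics/g4.png

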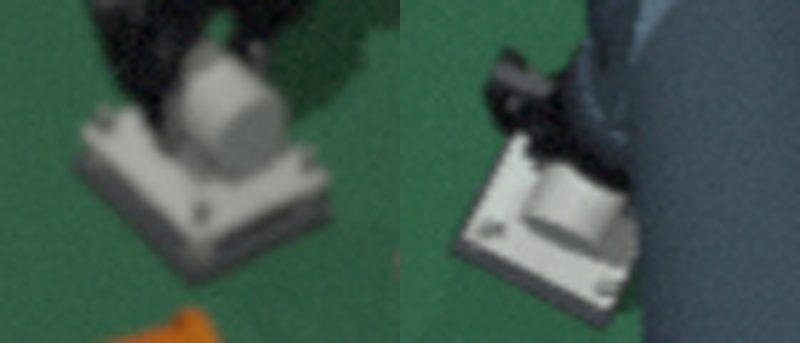

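The loupe lies in the V with the carriage partly sunk (about 4.2 mm) and posts showing through at crop (200,210). I'll ease the remaining side force and press the last 0.7 mm.

{"name": "play_rows", "arguments": {"translation": [[-0.028,-0.015,0],[0,0,-0.018],[0,0,0],[0,0,0],[0,0,0]], "dr": [[0,0,0],[0,0,0],[0,0,0],[0,0,0],[0,0,0]], "grip": [1,1,1,1,1]}}

```text
time_s: 13.45
tool_pos: [0.5756, -0.1622, 0.0728]
tool_rot: [[0.924, -0.382, 0.002], [-0.382, -0.924, 0.0], [0.002, -0.001, -1.0]]
force: [-2.3, -0.6, 6.3]
gripper_width: 0.0444
finger_force: 62.3
```

```bash
python3 av.py
```

```text
13.75 [ 0.5756 -0.1621  0.0728] [-1.7875 -1.0419  6.7922] [-0.2721  0.5354 -0.107 ] 0.0444 [ 0.9241 -0.3821  0.0022] [ 2.4e-03  1.0e-04 -1.0e+00]
```

```bash
python3 -c "
from station import r
print(r.job_done())"
```

```text
the job is handed in; nothing more can be done
None
```

The job is handed in: the loupe lies about centred in the V, and force balance indicates it bears on both faces. It is still held with about 6.8 N of push and the carriage sunk about 4.7 mm, estimated from tool height and force; the verdict was not shown.

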